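Load the sample jars into the cooker carrier in batch order

TASK

Move the four closed jars from the blue filling rack into the four places of the steel cooker carrier, keeping them in the same order along the row as they stand now (the jar at the left end goes to the left end, and so on), because the cooking record lists them by place. Each jar stands upright on the floor of its own place; set the jars down rather than dropping them, do not tip any over, and leave the empty jar, the spare lids, the funnel and the knife where they are.

Things in the scene. Friction and masses are not known exactly. Their poses are not given: they have to be found in the camera images.
- jar_red: Closed glass jar of meat with a red lid, round, 58 mm in diameter, 85 mm high (the lid is the top 15 mm and as wide as the jar), about 0.22 kg. Origin: centre of its underside; z up along its axis. Starts in one of the four places of the filling rack; which one changes.
- jar_yellow: Closed glass jar of meat with a yellow lid, round, 58 mm in diameter, 85 mm high (the lid is the top 15 mm and as wide as the jar), about 0.22 kg. Origin: centre of its underside; z up along its axis. Starts in one of the four places of the filling rack; which one changes.
- jar_green: Closed glass jar of meat with a green lid, round, 58 mm in diameter, 85 mm high (the lid is the top 15 mm and as wide as the jar), about 0.22 kg. Origin: centre of its underside; z up along its axis. Starts in one of the four places of the filling rack; which one changes.
- jar_black: Closed glass jar of meat with a black lid, round, 58 mm in diameter, 85 mm high (the lid is the top 15 mm and as wide as the jar), about 0.22 kg. Origin: centre of its underside; z up along its axis. Starts in one of the four places of the filling rack; which one changes.
- filling_rack: Blue plastic rack, fixed, 94 mm (its x) by 326 mm (its y); four places in a row at y = -120, -40, +40, +120 mm, x = 0, each 84 by 75 mm inside, floor 6 mm above the table, outer walls 28 mm high, partitions 24 mm. End lugs reach y = +-178 mm. Origin: centre of its underside, y roughly to the robot's left. It stands left or right of the carrier, nearly parallel to it.
- cooker_carrier: Stainless rod carrier with perforated floor, fixed, empty; 94 mm (its x) by 326 mm (its y); four places in a row at y = -120, -40, +40, +120 mm, x = 0, each 84 by 75 mm inside, floor 6 mm above the table, rails 31 mm high, partitions 23 mm. End handle loops reach y = +-176 mm, 51 mm high. Origin: centre of its underside, y roughly to the robot's left.
- empty_jar: Empty open glass jar, 58 mm in diameter, 78 mm high, standing loose 125 to 150 mm behind the filling rack's middle line (on the side away from the robot). Origin: centre of its underside. To be left alone.
- spare_lids: Stack of gold-coloured spare lids, 58 mm in diameter, 40 mm high, loose, 125 to 150 mm behind the carrier's middle line (away from the robot). Origin: centre of its underside. To be left alone.
- jar_funnel: Steel jar funnel, wide end up, 108 mm across at the top, 56 mm high, loose, 130 to 145 mm before the filling rack's middle line (towards the robot). Origin: centre of its underside. To be left alone.
- boning_knife: Knife with a red handle lying flat, 270 mm long, 18 mm high, loose, roughly along the row 115 to 130 mm before the carrier's middle line (towards the robot). Origin: where the handle meets the blade; x points to the tip. To be left alone.

How it is judged:
At the end, for the whole second after the job is handed in: All four jars stand in the carrier, one per place (within 14 mm along the row, 18 mm across), on its floor, upright within 0.1 rad, at rest, in the same order along the row as at the start (known from how far each jar has travelled and how far apart the racks stand) (x of jar_red in the frame of cooker_carrier between -0.018 and 0.018 m and z of jar_red in the frame of cooker_carrier between 0.002 and 0.011 m and angle between each of jar_red, jar_yellow, jar_green, jar_black's own z axis and vertical below 0.1 rad and (y of jar_red in the frame of cooker_carrier between -0.134 and -0.106 m or y of jar_red in the frame of cooker_carrier between -0.054 and -0.026 m or y of jar_red in the frame of cooker_carrier between 0.026 and 0.054 m or y of jar_red in the frame of cooker_carrier between 0.106 and 0.134 m) and x of jar_yellow in the frame of cooker_carrier between -0.018 and 0.018 m and z of jar_yellow in the frame of cooker_carrier between 0.002 and 0.011 m and (y of jar_yellow in the frame of cooker_carrier between -0.134 and -0.106 m or y of jar_yellow in the frame of cooker_carrier between -0.054 and -0.026 m or y of jar_yellow in the frame of cooker_carrier between 0.026 and 0.054 m or y of jar_yellow in the frame of cooker_carrier between 0.106 and 0.134 m) and x of jar_green in the frame of cooker_carrier between -0.018 and 0.018 m and z of jar_green in the frame of cooker_carrier between 0.002 and 0.011 m and (y of jar_green in the frame of cooker_carrier between -0.134 and -0.106 m or y of jar_green in the frame of cooker_carrier between -0.054 and -0.026 m or y of jar_green in the frame of cooker_carrier between 0.026 and 0.054 m or y of jar_green in the frame of cooker_carrier between 0.106 and 0.134 m) and x of jar_black in the frame of cooker_carrier between -0.018 and 0.018 m and z of jar_black in the frame of cooker_carrier between 0.002 and 0.011 m and (y of jar_black in the frame of cooker_carrier between -0.134 and -0.106 m or y of jar_black in the frame of cooker_carrier between -0.054 and -0.026 m or y of jar_black in the frame of cooker_carrier between 0.026 and 0.054 m or y of jar_black in the frame of cooker_carrier between 0.106 and 0.134 m) and ((horizontal distance between filling_rack and cooker_carrier between 0.36 and 0.4 m and distance of jar_red from where it was at the start of the episode between 0.334 and 0.426 m and distance of jar_yellow from where it was at the start of the episode between 0.334 and 0.426 m and distance of jar_green from where it was at the start of the episode between 0.334 and 0.426 m and distance of jar_black from where it was at the start of the episode between 0.334 and 0.426 m) or (horizontal distance between filling_rack and cooker_carrier between 0.4 and 0.44 m and distance of jar_red from where it was at the start of the episode between 0.374 and 0.466 m and distance of jar_yellow from where it was at the start of the episode between 0.374 and 0.466 m and distance of jar_green from where it was at the start of the episode between 0.374 and 0.466 m and distance of jar_black from where it was at the start of the episode between 0.374 and 0.466 m) or (horizontal distance between filling_rack and cooker_carrier between 0.44 and 0.48 m and distance of jar_red from where it was at the start of the episode between 0.414 and 0.506 m and distance of jar_yellow from where it was at the start of the episode between 0.414 and 0.506 m and distance of jar_green from where it was at the start of the episode between 0.414 and 0.506 m and distance of jar_black from where it was at the start of the episode between 0.414 and 0.506 m) or (horizontal distance between filling_rack and cooker_carrier between 0.48 and 0.52 m and distance of jar_red from where it was at the start of the episode between 0.454 and 0.546 m and distance of jar_yellow from where it was at the start of the episode between 0.454 and 0.546 m and distance of jar_green from where it was at the start of the episode between 0.454 and 0.546 m and distance of jar_black from where it was at the start of the episode between 0.454 and 0.546 m)) and linear speed of each of jar_red, jar_yellow, jar_green, jar_black below 0.02 m/s); the robot touches nothing.
It fails at once if a jar was tipped over (leaned more than 0.6 rad) (angle between any of jar_red, jar_yellow, jar_green, jar_black's own z axis and vertical above 0.6 rad).
It fails at once if a jar was dropped: it moved faster than 0.7 m/s with no finger on it (a fall of 25 mm) ((linear speed of jar_red above 0.7 m/s and contact force between jar_red and the fingers below 0.05 N) or (linear speed of jar_yellow above 0.7 m/s and contact force between jar_yellow and the fingers below 0.05 N) or (linear speed of jar_green above 0.7 m/s and contact force between jar_green and the fingers below 0.05 N) or (linear speed of jar_black above 0.7 m/s and contact force between jar_black and the fingers below 0.05 N)).
It fails at once if the empty jar, the spare lids, the funnel or the knife was shifted by more than 20 mm (distance of any of empty_jar, spare_lids, jar_funnel, boning_knife from where it was at the start of the episode above 0.02 m).
It also fails if it takes over 99 s, if anything falls off the work surface, if the arm or the gripper's body presses on something with over 40 N, if the wrist force passes 120 N, or if a joint passes its speed limit or range.

ROBOT

A 7-joint arm with a two-finger parallel gripper is mounted at the origin on the work surface. World frame = base frame: x ahead of the robot, y to its left, z up, the work surface at z = 0. Lengths are in m, angles in rad, forces in N, time in s.
With the tool pointing down it reaches from about 0.35 to 0.9 m from the base axis. Payload 7.2 kg.
Tool frame: the origin (TCP) lies midway between the tips of the shut fingers; the grasp point (between the pads) lies 19 mm behind it; z points along the fingers, y is the line along which they close (so a half turn about z gives the same grasp; the last joint's range is limited). The gripper opens to 85 mm and grips with 20 to 120 N. Pads are 22 mm wide; open, the fingers measure 114 mm over their backs; the gripper's body (76 mm by 85 mm) begins 54 mm behind the grasp point. The pads swing forward as they close: fully open they stand 13 mm farther back than shut.
Start: joints at [-1.303, 0.411, -0.013, 1.596, 0.006, 1.134, -0.082], TCP at [0.206, 0.59, 0.231] pointing down, gripper open.
Joint ranges: [-2.95, 2.95], [-0.29, 1.99], [-1.47, 1.44], [0.14, 2.54], [-1.03, 4.17], [0.13, 1.85], [-2.86, 2.86]. Speed limits (rad/s): [2.39, 2.39, 3.01, 3.01, 3.14, 3.14, 3.14].

INTERFACE

Orientations are given as a rotation vector (axis times angle).
In Python, from workcell import manip gives the robot as it stands. The module is installed in compiled form; this text tells all that it offers.
- The arm moves only by the tool jog_arm, never from a script. Its argument "rows" is one flat list of numbers, 7 for each row, row after row: the turn, a rotation vector about the tool's x, y, z scaled (see below), then the shift along the tool's x, y, z scaled (see below), then the opening, from -1 (shut) to 1 (fully open). A call has 1 to 10 rows; each row shifts and turns the commanded pose from where the row before left it, along the tool's axes as they then stand; what a row does not reach is not made up. The controller multiplies each number of a shift by 50 cm and each number of a turn by 120 degrees. A row lasts 1/8 s, in which the tool goes at most 62.5 mm and 10.7 degrees, less where a joint would pass 70% of its speed; a pose out of reach is approached as far as the arm can. A call with a number of a shift or a turn outside -1 to 1 is refused whole. A call with a gripper value outside its range is refused whole. The fingers move at their own pace and stop on an object; the grip force is fixed at half the most. Time passes only in rows, so rows that do not move let the fingers close. It gives the time, the measured TCP pose, the force, the opening and the grip force at its end, in the units of the state.
- manip.read_state(): the state, without advancing time (a new reading comes with each control period).
- manip.capture(name): name is "side" or "top"; returns a dict with "frame" (480x640x3 uint8, blue, green, red), "fx", "fy", "cx", "cy" (pixels), "k1" (the pictures are not rectified: a ray, as slopes to the right and down, at radius r is drawn at 1 + k1 r^2 times it, then the intrinsics apply), "rvec" (rotation vector, rad) and "tvec" (3), from world to camera coordinates, as OpenCV has them. Camera axes: x right, y down, z forward; pixel columns grow to the right and rows downward; lengths in m; the calibration is good to about 2 mm. A picture is of the moment at which its call begins. There is no depth.
- manip.job_done(): hands the job in; it is judged then, once.
Trained networks look in a picture, given as the dict that the camera call returned (one of the last four; its "shot" number tells which), for a name from the list of things; names that differ only in an ending like _2 or _b are one class to them, and where a whole thing is asked for, a point or a joint stands for the part that bears it (a point fixed in the world has none). Each returns a list of dicts, best first, with "score" (0 to 1); they miss things now and then, are a little off and sometimes report something else, mostly with a low value. They report only what shows in the picture. A call takes as long as a camera call.
- manip.look_for(query, picture): "location" ([column, row] as shares, 0 to 1, of the picture: columns of its width, rows of its height, amid what is visible of it).
- manip.outline_of(query, picture): "pixels" (480x640 bool, what is visible of it) and "location" ([column, row] as shares, 0 to 1, of the picture: columns of its width, rows of its height, amid what is visible of it).
The state is a dict: "clock": time; "joint_pos": joint angles; "joint_vel": joint speeds; "joint_efforts": joint torques, N m; "tool_pos": TCP position; "ee_rot": TCP orientation; "wrist_force": force on the tool from outside, world axes, zero at the start; "ft_torque": the same for the moment, N m; "grip_width": opening from 0.0 (shut) to 1.0 (fully open); "finger_force": force on a finger pad.
Only numpy, scipy, OpenCV 4.12 (cv2) and the standard library are available. Lean on these libraries where they do the work, as an engineer would, in place of code of your own. Each camera call takes 0.05 s, during which the arm holds its last target. There are 200 camera calls.

## Working session

There is one attempt and no reset: what is moved stays moved. The work goes in short steps, Python scripts to look and compute and a tool call to move; the robot and the scene stay as the last step left them, time stands still between calls to the robot, and variables do not carry over. Pictures are saved under pics/ and viewed, at most 14 in all, crops included, and the job is handed in when it is done.

Besides the shell and the picture viewer there is one more tool, called after "Emit:" by a JSON object that holds its "fn" and its "kwargs". jog_arm: Moves the arm, as the interface text tells. Shifts and turns lie within -1 to 1; 1 stands for 50 cm of shift or 120 degrees of turn. Its arguments: {"type":"object","properties":{"rows":{"type":"array"}},"required":["rows"]}

```bash
mkdir -p pics; cat > h.py <<'E'
import numpy as np, cv2
from workcell import manip
def ray(p,uv):
    K=np.array([[p['fx'],0,p['cx']],[0,p['fy'],p['cy']],[0,0,1]])
    d=np.array([p['k1'],0,0,0,0.])
    n=cv2.undistortPoints(np.array([[uv]],float),K,d)[0,0]
    R=cv2.Rodrigues(np.array(p['rvec'],float))[0]; t=np.array(p['tvec'],float).ravel()
    return -R.T@t, R.T@np.array([n[0],n[1],1])
def atz(p,uv,z):
    o,d=ray(p,uv); return o+d*(z-o[2])/d[2]
def proj(p,X):
    K=np.array([[p['fx'],0,p['cx']],[0,p['fy'],p['cy']],[0,0,1]])
    return cv2.projectPoints(np.array(X,float).reshape(-1,3),np.array(p['rvec'],float),np.array(p['tvec'],float),K,np.array([p['k1'],0,0,0,0.]))[0][:,0]
E
python3 - <<'E'
from h import *
for n in ['top','side']:
    p=manip.capture(n); cv2.imwrite(f'pics/{n}0.png',p['frame'])
    o,_=ray(p,(320,240)); print(n,o.round(3))
    for q in ['jar_red','jar_yellow','jar_green','jar_black','filling_rack','cooker_carrier','empty_jar','spare_lids','jar_funnel','boning_knife']:
        for r in manip.look_for(q,p)[:2]:
            uv=np.array(r['location'])*[640,480]; print(q,round(r['score'],2),uv.round(),atz(p,uv,.085 if q[:4]=='jar_' else .03).round(3))
s=manip.read_state(); print(s['tool_pos'],s['ee_rot'],s['grip_width'],s['wrist_force'])
print(cv2.Rodrigues(np.array(s['ee_rot']))[0].round(3))
E
```

```text
top [ 0.39  -0.016  1.265]
jar_yellow 0.64 [381. 282.] [ 0.457 -0.151  0.085]
jar_green 0.62 [457. 288.] [ 0.443 -0.3    0.085]
jar_black 0.91 [419. 286.] [ 0.449 -0.225  0.085]
filling_rack 0.86 [397. 289.] [ 0.446 -0.19   0.03 ]
cooker_carrier 0.64 [191. 238.] [0.553 0.23  0.03 ]
empty_jar 0.57 [411. 219.] [ 0.587 -0.222  0.03 ]
empty_jar 0.36 [178. 172.] [0.693 0.259 0.03 ]
spare_lids 0.87 [179. 171.] [0.694 0.256 0.03 ]
jar_funnel 0.78 [408. 352.] [ 0.321 -0.201  0.085]
boning_knife 0.71 [175. 298.] [0.43  0.259 0.03 ]
boning_knife 0.19 [419. 287.] [ 0.449 -0.234  0.03 ]
side [ 0.158 -0.763  0.654]
jar_red 0.65 [297. 265.] [ 0.439 -0.1    0.085]
jar_yellow 0.97 [316. 293.] [ 0.438 -0.177  0.085]
jar_green 0.72 [364. 365.] [ 0.433 -0.34   0.085]
jar_green 0.27 [316. 294.] [ 0.437 -0.18   0.085]
jar_black 0.72 [337. 323.] [ 0.437 -0.253  0.085]
filling_rack 0.9 [334. 366.] [ 0.418 -0.282  0.03 ]
cooker_carrier 0.59 [285. 203.] [0.532 0.178 0.03 ]
empty_jar 0.83 [408. 302.] [ 0.597 -0.213  0.03 ]
empty_jar 0.52 [338. 326.] [ 0.462 -0.21   0.03 ]
spare_lids 0.91 [333. 173.] [0.688 0.252 0.03 ]
jar_funnel 0.8 [249. 339.] [ 0.306 -0.227  0.085]
boning_knife 0.88 [225. 204.] [0.412 0.231 0.03 ]
[0.20591802 0.59008592 0.23130501] [-5.24855107e-01 -3.09741093e+00  2.15303273e-06] 1.0009358191668003 [-0.61867228  0.19095291 -0.98007512]
[[-0.944  0.329 -0.   ]
 [ 0.329  0.944  0.   ]
 [ 0.    -0.    -1.   ]]
```

View pics/top0.png

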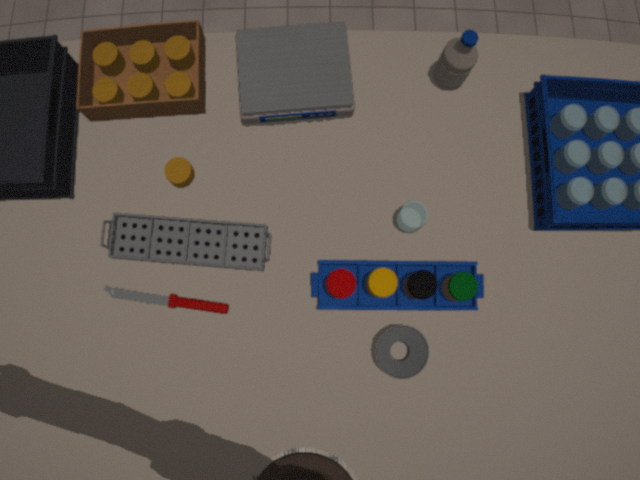

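View pics/side0.png

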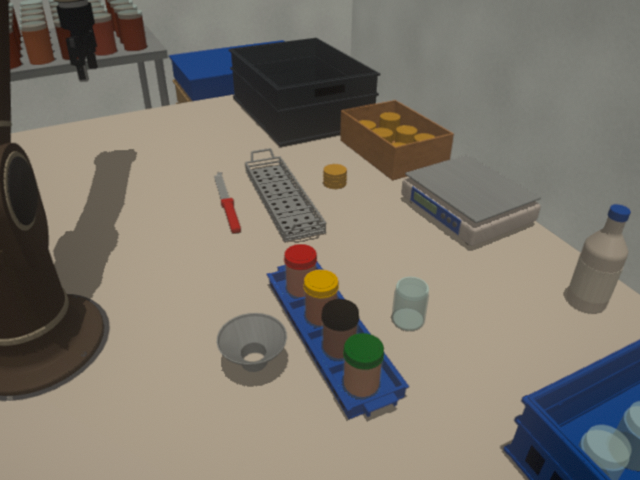

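Both views agree: in top, the lids run red (341,283), yellow (381,282), black (421,285), green (463,287) from left to right. The carrier spans (113,214) to (264,269), to the left of the rack. Next I'll refine the positions.

```bash
python3 - <<'E'
from h import *
from scipy.optimize import minimize
p=manip.capture('top'); q=manip.capture('side'); f=p['frame']; hsv=cv2.cvtColor(f,cv2.COLOR_BGR2HSV)
def fitdisc(P,q):
    m=manip.outline_of(q,P)
    return m[0]['pixels'] if m else None
# lids: project lid disc & jar body, maximise IoU with outlines, both views
def sil(P,c,r=.029,z0=.006,z1=.091):
    a=np.linspace(0,2*np.pi,40); X=[(c[0]+r*np.cos(t),c[1]+r*np.sin(t),z) for t in a for z in (z0,z1)]
    im=np.zeros((480,640),np.uint8); cv2.fillConvexPoly(im,cv2.convexHull((proj(P,X)*16).round().astype(np.int32)),1,shift=4); return im>0
# colour lid mask in top
rng={'red':((0,120,60),(6,255,255)),'yellow':((15,140,90),(32,255,255)),'green':((45,100,30),(85,255,255)),'black':((0,0,0),(179,255,45))}
uv={'red':(341,283),'yellow':(381,282),'black':(421,285),'green':(463,287)}
uvs={'red':(300,256),'yellow':(321,282),'black':(340,314),'green':(364,350)}
for k,(lo,hi) in rng.items():
    out=[]
    for P,c0,rad in ((p,uv[k],20),(q,uvs[k],24)):
        h=cv2.cvtColor(P['frame'],cv2.COLOR_BGR2HSV)
        roi=np.zeros((480,640),np.uint8); cv2.circle(roi,c0,rad,255,-1)
        m=cv2.inRange(h,lo,hi)&roi
        n,l,s,c=cv2.connectedComponentsWithStats(m); i=1+np.argmax(s[1:,4])
        b=s[i]; out+= [b, atz(P,c[i],.091 if P is p else .085).round(3)]
    print(k,*out)
for P in (p,q):
  for n in ('filling_rack','cooker_carrier'):
    m=manip.outline_of(n,P)[0]; print(n,m['score'],cv2.boundingRect(m['pixels'].astype(np.uint8)))
for n,z in (('jar_funnel',.056),('empty_jar',.04),('spare_lids',.04)):
    r=manip.outline_of(n,p)[0]; print(n,atz(p,np.array(r['location'])*[640,480],z).round(3))
c=f[195:290,90:285]; c2=f[240:325,300:495]
cv2.imwrite('pics/crop_c.png',cv2.resize(c,None,fx=4,fy=4,interpolation=3)); cv2.imwrite('pics/crop_r.png',cv2.resize(c2,None,fx=4,fy=4,interpolation=3))
E
```

```text
red [327 270  28  27 415] [ 0.455 -0.073  0.091] [285 244  32  27 701] [ 0.454 -0.081  0.085]
yellow [368 268  29  29 676] [ 0.456 -0.153  0.091] [303 270  36  29 858] [ 0.454 -0.161  0.085]
green [448 272  29  29 667] [ 0.446 -0.31   0.091] [ 343  333   41   36 1167] [ 0.444 -0.318  0.085]
black [404 271  33  28 725] [ 0.45  -0.227  0.091] [322 299  36  32 903] [ 0.449 -0.239  0.085]
filling_rack 0.73 (310, 260, 174, 51)
cooker_carrier 0.93 (101, 213, 171, 58)
filling_rack 0.63 (266, 263, 144, 155)
cooker_carrier 0.62 (244, 148, 82, 93)
jar_funnel [ 0.315 -0.198  0.056]
empty_jar [ 0.589 -0.219  0.04 ]
spare_lids [0.69  0.253 0.04 ]
```

View pics/crop_c.png

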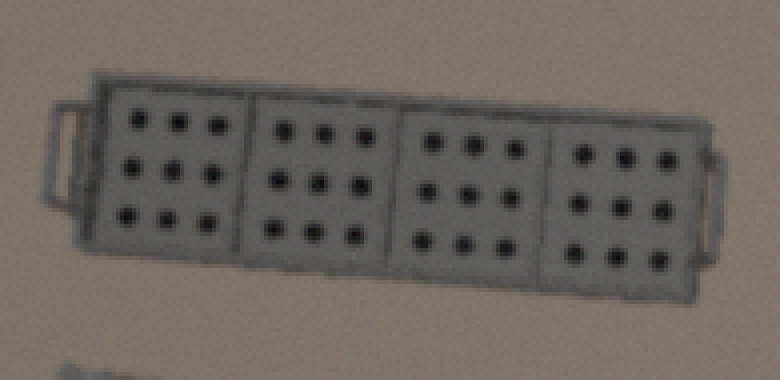

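View pics/crop_r.png

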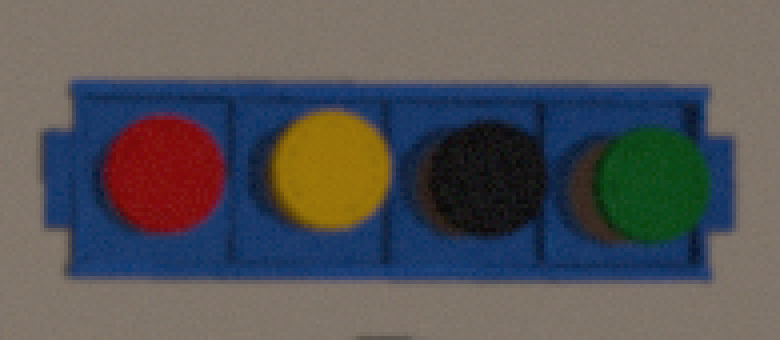

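The crops show the lid centres at about (164,175), (331,170), (489,179) and (652,185), and the centre floor holes at (172,171), (318,184), (469,195) and (621,208).

```bash
python3 - <<'E'
from h import *
p=manip.capture('top'); q=manip.capture('side')
g=lambda c,o:(np.array(c)+.5)/4-.5+o
L=np.array([atz(p,g(c,(300,240)),.091)[:2] for c in ((164,175),(331,170),(489,179),(652,185))])
C=np.array([atz(p,g(c,(90,195)),.006)[:2] for c in ((172,171),(318,184),(469,195),(621,208))])
print(L.round(4),np.diff(L,axis=0).round(4)); print(C.round(4),np.diff(C,axis=0).round(4))
d=C[0]-C[3]; print('carrier yaw deg',np.degrees(np.arctan2(-d[0],d[1])))
ctr=C.mean(0); u=d/np.linalg.norm(d); T=np.array([ctr+u*k for k in (.12,.04,-.04,-.12)]); print('targets',T.round(4))
for P in (p,q): print(proj(P,[(*t,.006) for t in T]).round(0).tolist(), proj(P,[(*t,.091) for t in L]).round(0).tolist())
rc=[atz(p,g(c,(300,240)),.028)[:2].round(4) for c in ((73,82),(710,90),(710,280),(70,277))]; print('rack',rc, np.mean(rc,0))
s=manip.read_state(); print(s['tool_pos'],s['clock'])
cv2.imwrite('pics/crop_s.png',cv2.resize(q['frame'][140:420,200:440],None,fx=2,fy=2))
E
```

```text
[[ 0.4544 -0.0731]
 [ 0.4558 -0.1534]
 [ 0.4504 -0.2301]
 [ 0.4462 -0.3104]] [[ 0.0014 -0.0804]
 [-0.0054 -0.0767]
 [-0.0042 -0.0804]]
[[0.5588 0.3593]
 [0.551  0.28  ]
 [0.5445 0.1996]
 [0.5369 0.12  ]] [[-0.0077 -0.0794]
 [-0.0066 -0.0803]
 [-0.0075 -0.0796]]
carrier yaw deg -5.2136984239364335
targets [[0.5587 0.3592]
 [0.5514 0.2796]
 [0.5442 0.1999]
 [0.5369 0.1202]]
[[133.0, 237.0], [169.0, 240.0], [207.0, 244.0], [245.0, 247.0]] [[341.0, 283.0], [382.0, 282.0], [422.0, 284.0], [463.0, 286.0]]
[[267.0, 174.0], [276.0, 189.0], [286.0, 206.0], [298.0, 224.0]] [[299.0, 251.0], [320.0, 278.0], [338.0, 308.0], [362.0, 344.0]]
rack [array([ 0.5054, -0.0307]), array([ 0.4976, -0.3586]), array([ 0.4001, -0.3553]), array([ 0.4069, -0.0281])] [ 0.4525   -0.193175]
[0.2059991  0.59008418 0.23131095] 1.65
```

Emit:
{"fn": "jog_arm", "kwargs": {"rows": [0,0,0.0843,0,0,0,1,0,0,0.0843,0,0,0,1,0,0,0.0843,0,0,0,1,0,0,0.0843,0,0,0,1,0,0,0.0843,0,0,0,1,0,0,0.0843,0,0,0,1,0,0,0.0843,0,0,0,1,0,0,0,0,0,0,1]}}

```text
clock: 2.65
tool_pos: [0.2058, 0.5901, 0.2313]
ee_rot: [2.221, 2.222, 0.0]
wrist_force: [-0.7, -0.2, 0.6]
grip_width: 1.0
finger_force: 0.0
```

Emit:
{"fn": "jog_arm", "kwargs": {"rows": [0,0,0,-0.06,0.035,0,1,0,0,0,-0.1,0.035,0,1,0,0,0,-0.1,0.035,0,1,0,0,0,-0.1,0.035,0,1,0,0,0,-0.1,0.035,0,1,0,0,0,-0.1,0.035,0,1,0,0,0,-0.1,0.035,0,1,0,0,0,-0.1,0.035,0,1,0,0,0,-0.1,0.035,0,1,0,0,0,-0.1,0.035,0,1]}}

```text
clock: 3.9
tool_pos: [0.381, 0.1083, 0.2317]
ee_rot: [2.217, 2.226, 0.002]
wrist_force: [0.7, 0.5, -0.5]
grip_width: 1.004
finger_force: 0.0
```

Emit:
{"fn": "jog_arm", "kwargs": {"rows": [0,0,0,-0.1,0.04,0,1,0,0,0,-0.1,0.04,0,1,0,0,0,-0.1,0.04,0,1,0,0,0,-0.063,0.027,0,1,0,0,0,0,0,0.1,1,0,0,0,0,0,0.08,1,0,0,0,0,0,0,1]}}

```text
clock: 4.78
tool_pos: [0.4519, -0.0718, 0.1395]
ee_rot: [-2.217, -2.221, 0.007]
wrist_force: [-0.2, 0.0, -0.5]
grip_width: 1.001
finger_force: 0.0
```

```bash
python3 - <<'E'
from h import *
for n in ('top','side'):
    p=manip.capture(n); s=manip.read_state(); print(s['tool_pos'])
    y,x=(200,250) if n=='top' else (150,200)
    cv2.imwrite(f'pics/{n}1.png',cv2.resize(p['frame'][y:y+180,x:x+250],None,fx=3,fy=3))
E
```

```text
[ 0.45329463 -0.07202569  0.14117355]
[ 0.45428057 -0.07202095  0.14218858]
```

View pics/side1.png

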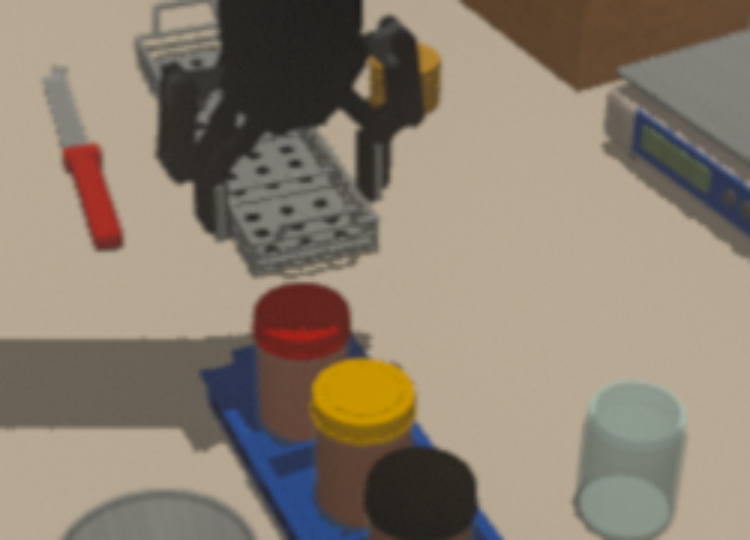

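The side view shows the open fingers astride the red jar (columns 205 to 375 around its lid at 300), so I'll descend and close.

Emit:
{"fn": "jog_arm", "kwargs": {"rows": [0,0,0,0,0,0.06,1,0,0,0,0,0,0.06,1,0,0,0,0,0,0.05,1,0,0,0,0,0,0.02,1,0,0,0,0,0,0,1,0,0,0,0,0,0,-1,0,0,0,0,0,0,-1,0,0,0,0,0,0,-1,0,0,0,0,0,0,-1,0,0,0,0,0,0,-1]}}

```text
clock: 6.12
tool_pos: [0.4547, -0.0715, 0.0476]
ee_rot: [2.222, 2.22, 0.003]
wrist_force: [-1.8, 0.8, 11.5]
grip_width: 0.66
finger_force: 61.5
```

Emit:
{"fn": "jog_arm", "kwargs": {"rows": [0,0,0,0,0,-0.03,-1,0,0,0,0,0,-0.07,-1,0,0,0,0,0,-0.08,-1,0,0,0,0,0,-0.05,-1,0,0,0,0.05,0.01,0,-1,0,0,0,0.08,0.02,0,-1,0,0,0,0.1,0.025,0,-1,0,0,0,0.1,0.025,0,-1,0,0,0,0.1,0.025,0,-1,0,0,0,0.1,0.025,0,-1]}}

```text
clock: 7.38
tool_pos: [0.5193, 0.1949, 0.1624]
ee_rot: [2.222, 2.22, 0.001]
wrist_force: [1.0, -1.0, -1.1]
grip_width: 0.659
finger_force: 64.7
```

Emit:
{"fn": "jog_arm", "kwargs": {"rows": [0,0,0,0.1,0.025,0,-1,0,0,0,0.1,0.025,0,-1,0,0,0,0.085,0.019,0,-1,0,0,0,0.05,0.01,0,-1,0,0,0,0,0,0,-1,0,0,0,0,0,0.06,-1,0,0,0,0,0,0.06,-1,0,0,0,0,0,0.06,-1,0,0,0,0,0,0.02,-1,0,0,0,0,0,0,-1]}}

```text
clock: 8.62
tool_pos: [0.5588, 0.36, 0.0617]
ee_rot: [2.223, 2.219, -0.001]
wrist_force: [-0.6, -1.1, -1.7]
grip_width: 0.662
finger_force: 64.6
```

```bash
python3 - <<'E'
from h import *
for n in ('side',):
    p=manip.capture(n); print(proj(p,[(.5587,.3592,.022),(.5587,.3592,.107)]).round())
    cv2.imwrite(f'pics/{n}2.png',cv2.resize(p['frame'][90:270,180:430],None,fx=3,fy=3,interpolation=3))
E
```

```text
[[267. 168.]
 [265. 137.]]
```

View pics/side2.png

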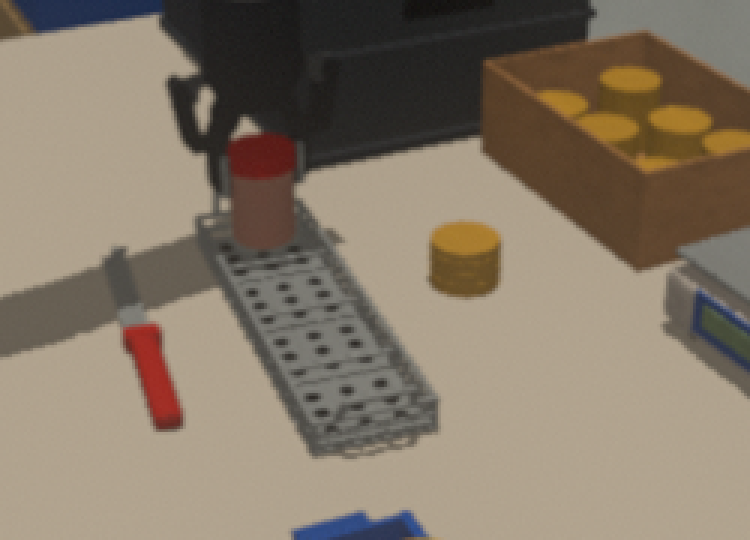

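The jar hangs in the left-end place, with its bottom near (268,168) against (267,168) predicted. I'll lower it.

Emit:
{"fn": "jog_arm", "kwargs": {"rows": [0,0,0,0,0,0.012,-1,0,0,0,0,0,0.01,-1,0,0,0,0,0,0.005,-1,0,0,0,0,0,0,-1]}}

```text
clock: 9.18
tool_pos: [0.5588, 0.3608, 0.0479]
ee_rot: [-2.223, -2.22, -0.0]
wrist_force: [0.6, 0.2, -1.4]
grip_width: 0.656
finger_force: 64.9
```

Emit:
{"fn": "jog_arm", "kwargs": {"rows": [0,0,0,0,0,0.002,-1,0,0,0,0,0,0,-1]}}

```text
clock: 9.43
tool_pos: [0.5588, 0.3608, 0.0478]
ee_rot: [-2.222, -2.22, -0.001]
wrist_force: [-3.3, -1.9, 7.4]
grip_width: 0.661
finger_force: 65.6
```

Emit:
{"fn": "jog_arm", "kwargs": {"rows": [0,0,0,0,0,0,1,0,0,0,0,0,0,1,0,0,0,0,0,0,1,0,0,0,0,0,-0.04,1,0,0,0,0,0,-0.08,1,0,0,0,0,0,-0.08,1,0,0,0,-0.06,-0.01,0,1,0,0,0,-0.1,-0.02,0,1,0,0,0,-0.1,-0.02,0,1,0,0,0,-0.1,-0.02,0,1]}}

```text
clock: 10.68
tool_pos: [0.5237, 0.1792, 0.1482]
ee_rot: [2.222, 2.22, 0.003]
wrist_force: [0.9, -1.0, 0.7]
grip_width: 1.0
finger_force: 0.0
```

Emit:
{"fn": "jog_arm", "kwargs": {"rows": [0,0,0,-0.1,-0.02,0,1,0,0,0,-0.1,-0.02,0,1,0,0,0,-0.1,-0.02,0,1,0,0,0,-0.1,-0.02,0,1,0,0,0,-0.1,-0.02,0,1,0,0,0,-0.1,-0.02,0,1,0,0,0,-0.068,-0.016,0,1,0,0,0,0,0,0,1,0,0,0,0,0,0,1]}}

```text
clock: 11.8
tool_pos: [0.4557, -0.1527, 0.1475]
ee_rot: [2.223, 2.22, 0.002]
wrist_force: [-0.5, -0.1, -0.6]
grip_width: 0.997
finger_force: 0.0
```

```bash
python3 - <<'E'
from h import *
p=manip.capture('side'); print(proj(p,[(.5587,.3592,.006),(.5587,.3592,.091)]).round())
cv2.imwrite(f'pics/side3.png',cv2.resize(p['frame'][120:400,180:440],None,fx=2,fy=2,interpolation=3))
E
```

```text
[[267. 174.]
 [265. 143.]]
```

View pics/side3.png

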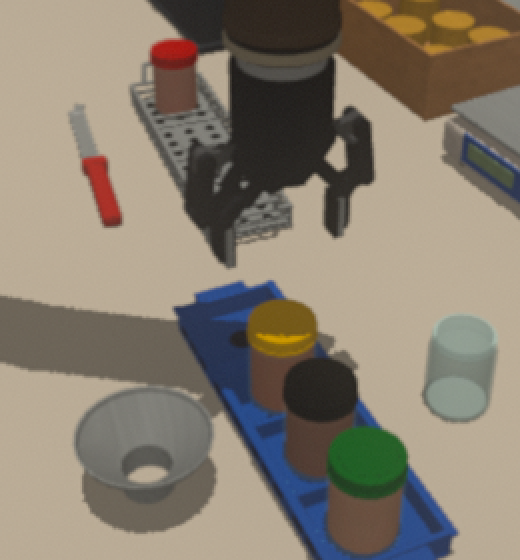

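Red stands upright in the left-end place, with its lid at about (267,145) against (265,143) predicted. The gripper is centred over yellow.

Emit:
{"fn": "jog_arm", "kwargs": {"rows": [0,0,0,0,0,0.06,1,0,0,0,0,0,0.06,1,0,0,0,0,0,0.055,1,0,0,0,0,0,0.022,1,0,0,0,0,0,0,1,0,0,0,0,0,0,-1,0,0,0,0,0,0,-1,0,0,0,0,0,0,-1,0,0,0,0,0,0,-1,0,0,0,0,0,0,-1]}}

```text
clock: 13.1
tool_pos: [0.4559, -0.1531, 0.0495]
ee_rot: [2.222, 2.22, 0.003]
wrist_force: [-2.0, 1.8, 8.0]
grip_width: 0.659
finger_force: 62.3
```

Emit:
{"fn": "jog_arm", "kwargs": {"rows": [0,0,0,0,0,-0.03,-1,0,0,0,0,0,-0.07,-1,0,0,0,0,0,-0.08,-1,0,0,0,0,0,-0.05,-1,0,0,0,0.05,0.01,0,-1,0,0,0,0.08,0.02,0,-1,0,0,0,0.1,0.02,0,-1,0,0,0,0.1,0.02,0,-1,0,0,0,0.1,0.025,0,-1,0,0,0,0.1,0.025,0,-1]}}

```text
clock: 14.35
tool_pos: [0.5157, 0.1134, 0.1645]
ee_rot: [2.223, 2.22, 0.002]
wrist_force: [0.5, 0.7, -1.6]
grip_width: 0.659
finger_force: 64.5
```

Emit:
{"fn": "jog_arm", "kwargs": {"rows": [0,0,0,0.1,0.025,0,-1,0,0,0,0.1,0.025,0,-1,0,0,0,0.085,0.015,0,-1,0,0,0,0.051,0.006,0,-1,0,0,0,0,0,0,-1,0,0,0,0,0,0.06,-1,0,0,0,0,0,0.06,-1,0,0,0,0,0,0.06,-1,0,0,0,0,0,0.03,-1,0,0,0,0,0,0,-1]}}

```text
clock: 15.6
tool_pos: [0.5509, 0.2785, 0.058]
ee_rot: [2.224, 2.219, -0.003]
wrist_force: [-0.1, 0.3, -1.9]
grip_width: 0.656
finger_force: 64.5
```

Emit:
{"fn": "jog_arm", "kwargs": {"rows": [0,0,0,0,0,0.008,-1,0,0,0,0,0,0.007,-1,0,0,0,0.001,0,0.003,-1,0,0,0,0,0,0,-1]}}

```text
clock: 16.1
tool_pos: [0.5513, 0.2804, 0.0497]
ee_rot: [-2.222, -2.22, -0.001]
wrist_force: [-0.0, -0.4, -0.4]
grip_width: 0.657
finger_force: 64.9
```

Emit:
{"fn": "jog_arm", "kwargs": {"rows": [0,0,0,0,0,0.002,-1,0,0,0,0,0,0,-1]}}

```text
clock: 16.35
tool_pos: [0.5514, 0.2804, 0.0496]
ee_rot: [-2.222, -2.22, -0.001]
wrist_force: [-4.2, -1.8, 9.8]
grip_width: 0.657
finger_force: 65.9
```

Emit:
{"fn": "jog_arm", "kwargs": {"rows": [0,0,0,0,0,0,1,0,0,0,0,0,0,1,0,0,0,0,0,0,1,0,0,0,0,0,-0.04,1,0,0,0,0,0,-0.08,1,0,0,0,0,0,-0.08,1,0,0,0,-0.06,-0.01,0,1,0,0,0,-0.1,-0.02,0,1,0,0,0,-0.1,-0.02,0,1,0,0,0,-0.1,-0.02,0,1]}}

```text
clock: 17.6
tool_pos: [0.516, 0.0987, 0.1496]
ee_rot: [2.222, 2.22, 0.003]
wrist_force: [0.5, -0.0, -0.3]
grip_width: 0.998
finger_force: 0.0
```

Emit:
{"fn": "jog_arm", "kwargs": {"rows": [0,0,0,-0.1,-0.02,0,1,0,0,0,-0.1,-0.02,0,1,0,0,0,-0.1,-0.02,0,1,0,0,0,-0.1,-0.02,0,1,0,0,0,-0.1,-0.02,0,1,0,0,0,-0.1,-0.02,0,1,0,0,0,-0.061,-0.012,0,1,0,0,0,0,0,0,1,0,0,0,0,0,0,1]}}

```text
clock: 18.73
tool_pos: [0.45, -0.2296, 0.1488]
ee_rot: [2.222, 2.22, 0.002]
wrist_force: [0.2, -0.1, 0.4]
grip_width: 0.999
finger_force: 0.0
```

Emit:
{"fn": "jog_arm", "kwargs": {"rows": [0,0,0,0,0,0.06,1,0,0,0,0,0,0.06,1,0,0,0,0,0,0.055,1,0,0,0,0,0,0.024,1,0,0,0,0,0,0,1]}}

```text
clock: 19.35
tool_pos: [0.4498, -0.2293, 0.0486]
ee_rot: [-2.221, -2.221, 0.001]
wrist_force: [-0.1, 0.1, 0.8]
grip_width: 1.0
finger_force: 0.0
```

Emit:
{"fn": "jog_arm", "kwargs": {"rows": [0,0,0,0,0,0,-1,0,0,0,0,0,0,-1,0,0,0,0,0,0,-1,0,0,0,0,0,0,-1,0,0,0,0,0,0,-1]}}

```text
clock: 19.98
tool_pos: [0.4505, -0.2303, 0.0501]
ee_rot: [2.221, 2.22, 0.002]
wrist_force: [-1.2, 1.7, 7.9]
grip_width: 0.657
finger_force: 62.5
```

Emit:
{"fn": "jog_arm", "kwargs": {"rows": [0,0,0,0,0,-0.03,-1,0,0,0,0,0,-0.07,-1,0,0,0,0,0,-0.08,-1,0,0,0,0,0,-0.05,-1,0,0,0,0.05,0.01,0,-1,0,0,0,0.08,0.02,0,-1,0,0,0,0.1,0.02,0,-1,0,0,0,0.1,0.02,0,-1,0,0,0,0.1,0.025,0,-1,0,0,0,0.1,0.025,0,-1]}}

```text
clock: 21.22
tool_pos: [0.5102, 0.0363, 0.165]
ee_rot: [2.223, 2.22, 0.002]
wrist_force: [0.4, -0.3, -2.3]
grip_width: 0.659
finger_force: 64.3
```

Emit:
{"fn": "jog_arm", "kwargs": {"rows": [0,0,0,0.1,0.025,0,-1,0,0,0,0.1,0.025,0,-1,0,0,0,0.08,0.013,0,-1,0,0,0,0.05,0.005,0,-1,0,0,0,0,0,0,-1,0,0,0,0,0,0.06,-1,0,0,0,0,0,0.06,-1,0,0,0,0,0,0.06,-1,0,0,0,0,0,0.03,-1,0,0,0,0,0,0,-1]}}

```text
clock: 22.48
tool_pos: [0.5438, 0.1984, 0.0585]
ee_rot: [2.224, 2.219, -0.002]
wrist_force: [-0.2, 0.3, -1.3]
grip_width: 0.659
finger_force: 64.3
```

Emit:
{"fn": "jog_arm", "kwargs": {"rows": [0,0,0,0,0,0.008,-1,0,0,0,0,0,0.007,-1,0,0,0,0.001,0,0.003,-1,0,0,0,0,0,0.002,-1,0,0,0,0,0,0,-1]}}

```text
clock: 23.1
tool_pos: [0.5443, 0.2004, 0.0502]
ee_rot: [-2.222, -2.22, -0.002]
wrist_force: [-5.2, -0.5, 10.7]
grip_width: 0.659
finger_force: 65.8
```

Emit:
{"fn": "jog_arm", "kwargs": {"rows": [0,0,0,0,0,0,1,0,0,0,0,0,0,1,0,0,0,0,0,0,1,0,0,0,0,0,-0.04,1,0,0,0,0,0,-0.08,1,0,0,0,0,0,-0.08,1,0,0,0,-0.06,-0.01,0,1,0,0,0,-0.1,-0.02,0,1,0,0,0,-0.1,-0.02,0,1,0,0,0,-0.1,-0.02,0,1]}}

```text
clock: 24.35
tool_pos: [0.5089, 0.0187, 0.1502]
ee_rot: [2.222, 2.22, 0.002]
wrist_force: [1.6, -0.3, -0.3]
grip_width: 1.001
finger_force: 0.0
```

Emit:
{"fn": "jog_arm", "kwargs": {"rows": [0,0,0,-0.1,-0.02,0,1,0,0,0,-0.1,-0.02,0,1,0,0,0,-0.1,-0.02,0,1,0,0,0,-0.1,-0.02,0,1,0,0,0,-0.1,-0.02,0,1,0,0,0,-0.1,-0.02,0,1,0,0,0,-0.061,-0.006,0,1,0,0,0,0,0,0,1,0,0,0,0,0,0,1]}}

```text
clock: 25.48
tool_pos: [0.4458, -0.3095, 0.1493]
ee_rot: [-2.222, -2.22, -0.001]
wrist_force: [-0.3, 0.2, 0.2]
grip_width: 1.0
finger_force: 0.0
```

Emit:
{"fn": "jog_arm", "kwargs": {"rows": [0,0,0,0,0,0.06,1,0,0,0,0,0,0.06,1,0,0,0,0,0,0.055,1,0,0,0,0,0,0.024,1,0,0,0,0,0,0,1]}}

```text
clock: 26.1
tool_pos: [0.4458, -0.3092, 0.0492]
ee_rot: [-2.22, -2.221, 0.0]
wrist_force: [-0.4, 0.7, 1.1]
grip_width: 1.0
finger_force: 0.0
```

Emit:
{"fn": "jog_arm", "kwargs": {"rows": [0,0,0,0,0,0,-1,0,0,0,0,0,0,-1,0,0,0,0,0,0,-1,0,0,0,0,0,0,-1,0,0,0,0,0,0,-1]}}

```text
clock: 26.72
tool_pos: [0.4463, -0.3104, 0.0506]
ee_rot: [2.221, 2.219, 0.002]
wrist_force: [-1.6, 1.5, 6.9]
grip_width: 0.655
finger_force: 62.9
```

Emit:
{"fn": "jog_arm", "kwargs": {"rows": [0,0,0,0,0,-0.03,-1,0,0,0,0,0,-0.07,-1,0,0,0,0,0,-0.08,-1,0,0,0,0,0,-0.05,-1,0,0,0,0.05,0.01,0,-1,0,0,0,0.08,0.02,0,-1,0,0,0,0.1,0.02,0,-1,0,0,0,0.1,0.02,0,-1,0,0,0,0.1,0.02,0,-1,0,0,0,0.1,0.025,0,-1]}}

```text
clock: 27.98
tool_pos: [0.5034, -0.0437, 0.1654]
ee_rot: [2.223, 2.22, 0.002]
wrist_force: [0.9, 0.1, -2.1]
grip_width: 0.659
finger_force: 64.5
```

Emit:
{"fn": "jog_arm", "kwargs": {"rows": [0,0,0,0.1,0.025,0,-1,0,0,0,0.1,0.023,0,-1,0,0,0,0.08,0.013,0,-1,0,0,0,0.051,0.005,0,-1,0,0,0,0,0,0,-1,0,0,0,0,0,0.06,-1,0,0,0,0,0,0.06,-1,0,0,0,0,0,0.06,-1,0,0,0,0,0,0.03,-1,0,0,0,0,0,0,-1]}}

```text
clock: 29.22
tool_pos: [0.5362, 0.1194, 0.0591]
ee_rot: [-2.223, -2.219, 0.002]
wrist_force: [-0.3, 1.0, -2.4]
grip_width: 0.659
finger_force: 64.6
```

Emit:
{"fn": "jog_arm", "kwargs": {"rows": [0,0,0,0,0,0.008,-1,0,0,0,0,0,0.007,-1,0,0,0,0.001,0,0.003,-1,0,0,0,0,0,0.002,-1,0,0,0,0,0,0,-1]}}

```text
clock: 29.85
tool_pos: [0.5367, 0.1209, 0.0506]
ee_rot: [-2.222, -2.22, -0.002]
wrist_force: [-5.1, -0.8, 11.8]
grip_width: 0.657
finger_force: 66.1
```

Now I'll release, rise and back off towards the rack side for a clear view.

Emit:
{"fn": "jog_arm", "kwargs": {"rows": [0,0,0,0,0,0,1,0,0,0,0,0,0,1,0,0,0,0,0,0,1,0,0,0,0,0,-0.04,1,0,0,0,0,0,-0.08,1,0,0,0,0,0,-0.08,1,0,0,0,-0.1,-0.02,0,1,0,0,0,-0.1,-0.02,0,1,0,0,0,-0.1,-0.02,0,1,0,0,0,-0.1,-0.02,0,1]}}

```text
clock: 31.1
tool_pos: [0.496, -0.0806, 0.1494]
ee_rot: [2.222, 2.221, 0.001]
wrist_force: [1.5, 0.0, 0.6]
grip_width: 0.998
finger_force: 0.0
```

Emit:
{"fn": "jog_arm", "kwargs": {"rows": [0,0,0,-0.1,-0.02,0,1,0,0,0,0,0,0,1,0,0,0,0,0,0,1]}}

```text
clock: 31.48
tool_pos: [0.4864, -0.1288, 0.1492]
ee_rot: [-2.223, -2.22, -0.0]
wrist_force: [-0.3, 0.9, -1.4]
grip_width: 1.0
finger_force: 0.0
```

```bash
python3 - <<'E'
from h import *
p=manip.capture('top'); q=manip.capture('side')
T=[(.5587,.3592,.091),(.5514,.2796,.091),(.5442,.1999,.091),(.5369,.1202,.091)]
print((proj(p,T)-[80,150]).round()*2.5)
a=cv2.resize(p['frame'][150:270,80:300],None,fx=2.5,fy=2.5,interpolation=3); b=cv2.resize(q['frame'][120:240,180:400],None,fx=2.5,fy=2.5,interpolation=3)
cv2.imwrite('pics/fin.png',np.vstack([a,b]))
E
```

```text
[[102.5 205. ]
 [197.5 212.5]
 [297.5 220. ]
 [400.  230. ]]
```

View pics/fin.png

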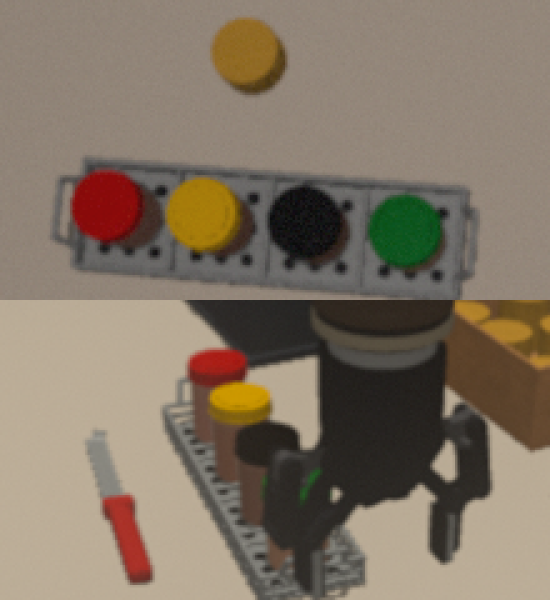

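Red, yellow, black and green stand in order. Their lids at (107,206), (204,214), (305,222) and (405,231) are within about 3 px of the prediction, roughly 5 mm.

```bash
python3 -c "
from workcell import manip; print(manip.job_done())"
```

```text
the job is handed in; nothing more can be done
None
```

I moved all four jars into the carrier in their original order (red, yellow, black, green from the left) and handed the job in at about 31.5 s; the final pictures show them upright within about 5 mm of their places, but the hand-in returned no verdict.

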